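# Set the sliding jaw of a circuit-board holder to its mark and lock it

### The arm

A 6-joint arm with a two-finger parallel gripper is mounted at the origin on the work surface. World frame = base frame: x ahead of the robot, y to its left, z up, the work surface at z = 0. Lengths are in m, angles in degrees, forces in N, time in s.
With the tool pointing down it reaches from about 0.4 to 0.825 m from the base axis. Payload 7 kg.
Tool frame: the origin (TCP) lies midway between the tips of the shut fingers; the grasp point (between the pads) lies 19 mm behind it; y points along the fingers, z is the direction in which the jaws open and shut, and the axes are right-handed (so a half turn about y gives the same grasp; the last joint's range is limited). The gripper opens to 88 mm and grips with 3 to 60 N. Pads are 19 mm wide; open, the fingers measure 130 mm over their backs; the gripper's body (78 mm by 193 mm) begins 47 mm behind the grasp point.
Start: joints at [-47.55, 20.546, 0.682, 0, -70.136, -16.507], TCP at [0.295, -0.607, 0.227] pointing down, gripper open.
Joint ranges: [-176.03, 176.03], [-82.01, 121.73], [-58.28, 71.71], [-173.87, 95.51], [-174.79, -0.11], [-173.66, 173.66]. Speed limits (degrees/s): [136.94, 136.94, 172.46, 180, 180, 180].

### API

Orientations are given as [roll, pitch, yaw] about the fixed x, y, z axes, in that order (R = Rz(yaw) Ry(pitch) Rx(roll)).
In Python, from plant import ctrl gives the robot as it stands.
- The arm moves only by the tool step_arm, never from a script. Its argument "rows" is a list that holds one entry, the list of rows, each a list of 7 numbers: the gripper command: -1 is shut, 1 is fully open, values between are in proportion, then the shift along the world's x, y, z in cm, then the turn, a rotation vector about the world's x, y, z in degrees. In form: [[[fingers, tx, ty, tz, rx, ry, rz], ...]]. A call has 1 to 12 rows; each row shifts and turns the commanded pose from where the row before left it; what a row does not reach is not made up. A row lasts 1/8 s, in which the tool goes at most 62.5 mm and 10.7 degrees, less where a joint would pass 70% of its speed; a pose out of reach is approached as far as the arm can. A call is refused whole if a number of a shift passes 6.25 or a number of a turn 10.7, either way. A call with a gripper value outside its range is refused whole. The fingers move at their own pace and stop on an object; the grip force is fixed at half the most. Time passes only in rows, so rows that do not move let the fingers close. It gives the time, the measured TCP pose, the force and the opening at its end, in the units of the state.
- ctrl.get_obs(): the state, without advancing time (a new reading comes with each control period).
- ctrl.snapshot(name): name is "side" or "top"; returns the picture (400x640x3 uint8, blue, green, red); there is no depth.
- ctrl.camera_params(name): a dict with "vertical_fov" (degrees; the focal length in pixels is half the picture's height over the tangent of half this angle, whatever the lens; pixels are square), "cx", "cy" (the principal point, pixels), "k1" (the pictures are not rectified: a ray, as slopes to the right and down, at radius r is drawn at 1 + k1 r^2 times it, then the intrinsics apply), "rvec" (rotation vector, rad) and "tvec" (3), from world to camera coordinates, as OpenCV has them. Camera axes: x right, y down, z forward; pixel columns grow to the right and rows downward; lengths in m; the calibration is good to about 2 mm. A picture is of the moment at which its call begins. camera_params takes no time and is no camera call.
- ctrl.close_job(): hands the job in, once; it reports no verdict.
The state is a dict: "clock": time; "joint_pos": joint angles; "qvel": joint speeds; "tau": joint torques, N m; "tool_pos": TCP position; "orientation": TCP orientation; "force": force on the tool from outside, world axes, zero at the start; "moment": the same for the moment, N m; "opening": finger opening in m.
Only numpy, scipy, OpenCV 4.12 (cv2) and the standard library are available. Lean on these libraries where they do the work, as an engineer would, in place of code of your own. Each camera call takes 0.05 s, during which the arm holds its last target. There are 200 camera calls.

### The job

Fix the orange circuit board in the board holder for repair: slide the blue slotted jaw up to the yellow line and press it there against the board with about 10 N for a moment, so that the board sits fully home, square and without play, against the grey fixed jaw, then swing the red clamp lever clockwise all the way to its stop to lock the jaw there. The board cracks if it is pressed with more than 16 N, so feel your way, and leave everything else on the bench where it is.

Things in the scene. Friction and masses are not known exactly. Their poses are not given: they have to be found in the camera images.
- holder: Board holder, fixed: aluminium base plate 140 (x) x 230 (y) x 12 mm, origin at the centre of its underside, z up, yaw within 0.4 rad of the world's. Its +y is the way the blue jaw closes. A grey fixed jaw (110 wide, top 38 mm above the bench) has its inner face at y = +90 mm. Studs at x = -40 (steel nut, top 28 mm above the bench) and +40 mm (clamp lever), y = -35 mm, pass through the jaw's slots.
- mark (a point): Point on the holder's centre line, on its top face (12 mm above the bench), at holder y = +40 mm, level with the two yellow lines (3 mm wide) at the plate's left and right edges. The front edge of the blue jaw belongs here; black lines are 10 mm apart. The board is 50 mm deep, so it is then just held between the jaws.
- jaw_face (a point): Middle of the front (+y) edge of the blue sliding jaw, which pushes the board. The jaw is a loose 300 to 450 g steel plate 110 (x) x 96 (y) x 6 mm lying on the holder, its axes parallel to the holder's within 0.05 rad; two slots along y, 57 x 8 mm, leave 1 mm play beside the studs. It slides with 1 to 4 N of friction, starts 20 to 36 mm short of the mark, and cannot be lifted off.
- jaw_grip (a point): Centre of the upright blue grip on the jaw: a block 30 (x) x 14 (y, thickness) x 40 mm high, its underside (on the plate) 18 mm and its top 58 mm above the bench; pressing down on the plate makes it drag more; this point lies 38 mm above the bench and 63 mm behind (-y of) the jaw's front edge.
- board_mid (a point): Centre (half-way up) of the orange circuit board on its black carrier: loose, 60 (x) x 50 (y) x 8 mm, 60 g, lying flat on the holder between the jaws, at the start up to 0.1 rad askew and 4 to 12 mm short of home. Home, against the fixed jaw, its centre is at holder y = +65 mm. Small parts stand up to 8 mm above it.
- clamp (a joint): Angle of the red clamp lever in rad: 0 is open (lever along the holder's +x), 1.4 is its stop, fully tight; grows clockwise seen from above, towards -y. It starts between 0 and 0.3, needs 2 to 6 N at the peg, stiffens as it tightens and stays where it is left. When tight it presses a steel foot on the blue plate and locks it.
- clamp_axis (a point): Point on the upright turning axis of the clamp lever (holder x = +40, y = -35 mm), 55 mm above the bench, level with clamp_peg.
- clamp_peg (a point): Point on the axis of the upright round red peg at the end of the lever, 75 mm from the lever's turning axis and 55 mm above the bench; the peg is 14 mm in diameter, from the lever bar (top 38 mm above the bench) up to 69 mm above the bench.
- spare_board: Bystander: a green circuit board like the orange one, 60 x 50 x 8 mm, on the bench beyond the fixed jaw; origin at the centre of its underside.
- spacer: Bystander: a brass spacer 12 mm in diameter and 16 mm high standing on the holder beside the orange board, on its -x side; origin at the centre of its underside.
- driver: Bystander: a screwdriver 160 mm long lying on the bench.
- flux_jar: Bystander: a small amber jar, 48 mm in diameter, 55 mm high; origin at the centre of its underside.
- test_block: Bystander: a yellow plastic block 50 x 30 x 22 mm; origin at the centre of its underside.
Mind the look-alikes: they are no part of the job. What is shaped like the part that bears board_mid but white is not meant. What is shaped like the part that bears jaw_face but turquoise is not meant.

How it is judged:
By the outcome, as a careful person would: the job done as asked, in the order asked, and still so for the second after the job is handed in, with the robot touching nothing.
It also fails if it takes over 56 s, if anything falls off the work surface, if the arm or the gripper's body presses on something with over 40 N, if the wrist force passes 120 N, or if a joint passes its speed limit or range.

## Working session

There is one attempt and no reset: what is moved stays moved. The work goes in short steps, Python scripts to look and compute and a tool call to move; the robot and the scene stay as the last step left them, time stands still between calls to the robot, and variables do not carry over. Pictures are saved under pics/ and viewed, about 8 in all and at most 12, crops included, and the job is handed in when it is done.

Besides the shell and the picture viewer there is one more tool, called after ">>>" by a JSON object that holds its "method" and its "body", one argument or row to a line. step_arm: Moves the arm, as the interface text tells. Its arguments: {"type":"object","properties":{"rows":{"type":"array"}},"required":["rows"]}

```bash
mkdir -p pics; ls; python3 - <<'E'
from plant import ctrl
import cv2
for n in("top","side"):
    cv2.imwrite(f"pics/{n}0.png",ctrl.snapshot(n)); print(n,ctrl.camera_params(n))
o=ctrl.get_obs(); print(o)
E
```

```text
pics
top {'vertical_fov': 50.15112806050429, 'cx': 321.7626835290517, 'cy': 185.44579512277943, 'k1': 0.014735926383672849, 'rvec': array([ 2.16066488, -2.17811385,  0.08506009]), 'tvec': array([-0.00594534,  0.50576303,  1.3557284 ])}
side {'vertical_fov': 43.97128114714054, 'cx': 320.02736889672104, 'cy': 196.65170290828965, 'k1': 0.04023466416260657, 'rvec': array([ 0.26832073, -2.64743656,  1.48840507]), 'tvec': array([0.47226828, 0.09294429, 1.14458673])}
{'clock': 0.1, 'joint_pos': array([-4.75526463e+01,  2.05866290e+01,  6.40899091e-01, -1.71849705e-02,
       -7.01354012e+01, -1.65055052e+01]), 'qvel': array([-0.02084741,  0.02680642,  0.22900404,  0.07907814, -0.01151124,
       -0.00192209]), 'tau': array([ 1.91098252e-04, -5.84162021e+01,  2.93753278e+01,  7.01547414e+00,
        1.01930840e-02, -6.24458335e-05]), 'tool_pos': array([ 0.29506512, -0.60662866,  0.22574028]), 'orientation': array([-8.99176218e+01,  7.56169166e-03,  2.59360031e+01]), 'force': array([ 0.32254389, -0.20466777, -0.09828059]), 'moment': array([-0.0173244 , -0.0134093 , -0.00047832]), 'opening': 0.087742116893072}
```

View pics/top0.png

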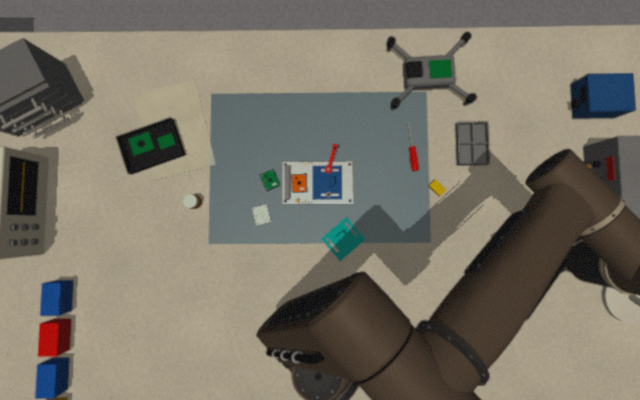

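View pics/side0.png

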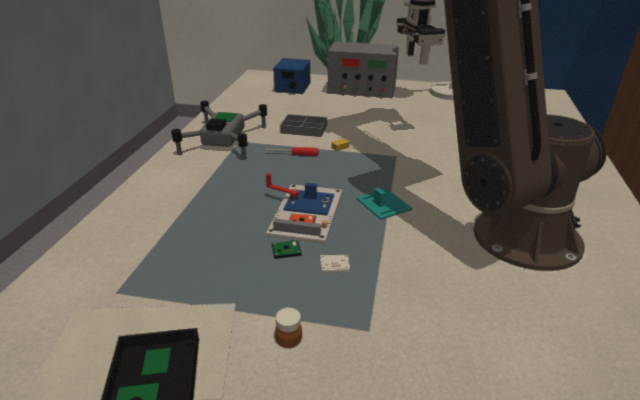

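The top view shows the holder at (318,183), with the blue jaw and grip at (328,182), the orange board at (299,183) and the red lever running from (331,168) to (335,147). 

Look-alikes:
- White board at (261,214).
- Green spare board at (269,180).
- Turquoise jaw at (343,238).
- Blue and red cubes in the lower left.

By colour and place in the holder I choose the blue jaw at (328,182), the orange board at (299,183) and the red lever at (333,157). I'll check these in a close crop.

```bash
cat > h.py <<'E'
import numpy as np, cv2
from plant import ctrl
def cam(n):
    p=ctrl.camera_params(n); f=200/np.tan(np.radians(p['vertical_fov']/2))
    K=np.array([[f,0,p['cx']],[0,f,p['cy']],[0,0,1]]); d=np.array([p['k1'],0,0,0,0])
    return K,d,p['rvec'],p['tvec']
def proj(n,P):
    K,d,r,t=cam(n); return cv2.projectPoints(np.asarray(P,float).reshape(-1,3),r,t,K,d)[0][:,0]
def unproj(n,uv,z):
    K,d,r,t=cam(n); q=cv2.undistortPoints(np.asarray(uv,float).reshape(-1,1,2),K,d)[:,0]
    R=cv2.Rodrigues(r)[0]; C=-R.T@t; D=np.c_[q,np.ones(len(q))]@R
    return C+D*((np.asarray(z)-C[2])/D[:,2])[:,None]
def rect(n,img,c,yaw,z,hw=(.12,.15),s=.0005):
    """view in frame at c,yaw on plane z: right=+x, up=+y"""
    X,Y=np.meshgrid(np.arange(-hw[0],hw[0],s),np.arange(hw[1],-hw[1],-s))
    P=np.c_[c[0]+np.cos(yaw)*X.ravel()-np.sin(yaw)*Y.ravel(),c[1]+np.sin(yaw)*X.ravel()+np.cos(yaw)*Y.ravel(),np.full(X.size,z)]
    m=proj(n,P).reshape(*X.shape,2).astype(np.float32)
    return cv2.remap(img,m[...,0],m[...,1],cv2.INTER_CUBIC)
E
python3 - <<'E'
from h import *
t=cv2.imread('pics/top0.png'); s=cv2.imread('pics/side0.png')
print(unproj('top',[(283,163),(352,162),(353,203),(283,203)],.012))
print(unproj('side',[(289,186),(341,188),(327,238),(270,233)],.012))
a=cv2.resize(t[135:215,245:365],None,fx=6.6,fy=6.6,interpolation=cv2.INTER_CUBIC)
cv2.imwrite('pics/c_top.png',a)
b=cv2.resize(s[165:265,255:350],None,fx=6,fy=6,interpolation=cv2.INTER_CUBIC)
cv2.imwrite('pics/c_side.png',b)
E
```

```text
[[ 0.58145287  0.11629634  0.012     ]
 [ 0.58266057 -0.10914844  0.012     ]
 [ 0.44878597 -0.11052719  0.012     ]
 [ 0.4506237   0.11620591  0.012     ]]
[[ 0.58492012 -0.09464034  0.012     ]
 [ 0.44813636 -0.11281159  0.012     ]
 [ 0.44284212  0.1139638   0.012     ]
 [ 0.57384589  0.1216184   0.012     ]]
```

View pics/c_top.png

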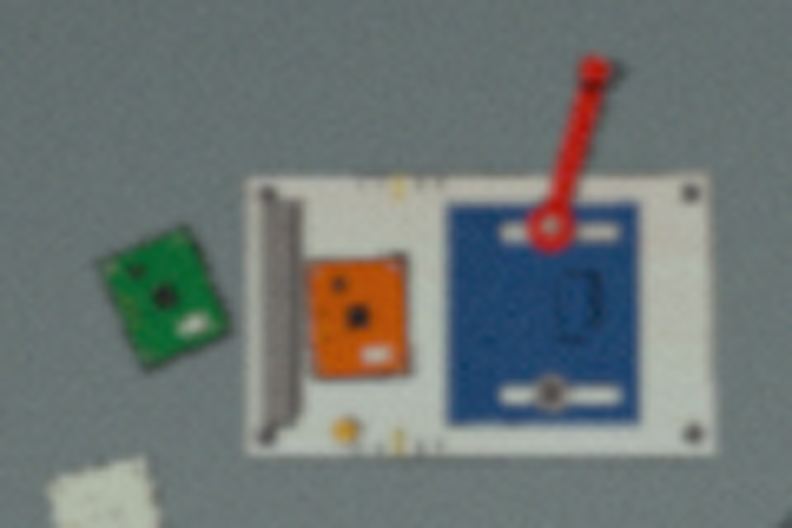

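View pics/c_side.png

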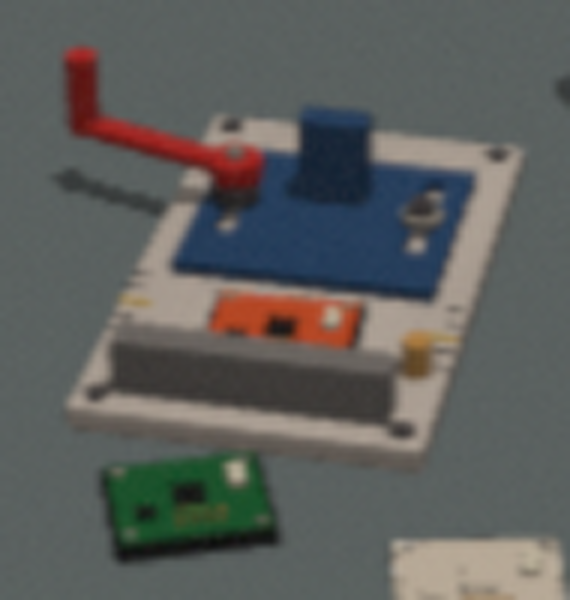

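```bash
cat >> h.py <<'E'
def up(c,f,o): return (np.asarray(c,float)+.5)/f-.5+np.array(o)
E
python3 - <<'E'
from h import *
from scipy.optimize import least_squares
T=lambda c:up(c,6.6,(245,135)); S=lambda c:up(c,6,(255,165))
# corners holder (x,y): top px / side px
tc=[((70,115),(246,177)),((70,-115),(709,175)),((-70,-115),(716,456)),((-70,115),(246,456)),((70,40),(399,186)),((-70,40),(399,442))]
sc=[((70,-115),(213,114)),((-70,-115),(524,150)),((-70,115),(428,452)),((70,115),(67,407))]
def W(p,xy,z): 
    c,s=np.cos(p[2]),np.sin(p[2]); x,y=np.array(xy).T/1e3
    return np.c_[p[0]+c*x-s*y,p[1]+s*x+c*y,np.full(len(x),z)]
hx=[a for a,_ in tc[:4]]; sx=[a for a,_ in sc]
ft=lambda p:(proj('top',W(p,hx,.012))-T([b for _,b in tc[:4]])).ravel()
fs=lambda p:(proj('side',W(p,sx,.012))-S([b for _,b in sc])).ravel()
for f in(ft,fs,lambda p:np.r_[ft(p),fs(p)]):
    r=least_squares(f,[.515,.003,0]); print(r.x[:2].round(4),np.degrees(r.x[2]).round(2),r.fun.round(1))
p=r.x; np.save('p.npy',p)
def H(P): 
    c,s=np.cos(p[2]),np.sin(p[2]); d=(P[:,:2]-p[:2])*1e3
    return np.c_[d@[c,s],d@[-s,c]].round(1)
print('yellow',H(unproj('top',T([(399,187),(399,441)]),.012)))
print('jaw corners',H(unproj('top',T([(447,204),(638,204),(640,424),(447,424)]),.018)))
print('jaw side front',H(unproj('side',S([(175,268),(433,298)]),.018)))
print('grip top(top)',H(unproj('top',T([(580,305)]),.058)))
print('grip top(side)',H(unproj('side',S([(302,112),(370,114)]),.058)))
print('hub',H(unproj('top',T([(551,227)]),.04)),'peg',H(unproj('top',T([(594,68)]),.069)),'pegS',H(unproj('side',S([(82,53)]),.069)))
print('board',H(unproj('top',T([(307,262),(406,258),(410,376),(314,378)]),.02)))
E
```

```text
[0.5169 0.005 ] -0.18 [ 0.1 -0.1  0.3 -0.3 -0.3  0.  -0.1  0.4]
[0.5144 0.0072] 0.23 [ 0.2  0.1  0.  -0.6 -0.1  0.1 -0.1  0.3]
[0.5154 0.0057] 0.08 [-0.2  0.5  0.   0.  -0.4  0.3 -0.2  1.   0.  -0.3 -0.2 -0.8 -0.5 -0.3
 -0.5 -0.2]
yellow [[ 65.7  38.5]
 [-60.1  39.2]]
jaw corners [[ 56.1  14.6]
 [ 55.1 -79.5]
 [-53.3 -79. ]
 [-52.4  15.3]]
jaw side front [[ 51.1  21.6]
 [-55.5  22. ]]
grip top(top) [[  1.4 -49.8]]
grip top(side) [[ 13.  -45.2]
 [-15.  -49.3]]
hub [[ 41.3 -36.5]] peg [[113.6 -57.6]] pegS [[110.5 -56.2]]
board [[ 27.9  83.5]
 [ 29.3  34.8]
 [-28.8  33.2]
 [-29.3  80.2]]
```

The crop confirms the blue jaw (front edge about 20 mm short of the mark), the orange board and the red lever (about 0.29 rad). The holder is at about (0.5155, 0.0055) with yaw near 0. I'll move above the space behind the grip with the fingers shut.

>>> {"method": "step_arm", "body": {
  "rows": [
    [[-1,1.8,4.3,0,0,0,-2.2],[-1,1.8,4.3,0,0,0,-2.2],[-1,1.8,4.3,0,0,0,-2.2],[-1,1.8,4.3,0,0,0,-2.2],[-1,1.8,4.3,0,0,0,-2.2],[-1,1.8,4.3,0,0,0,-2.2],[-1,1.8,4.3,0,0,0,-2.2],[-1,1.8,4.3,0,0,0,-2.2],[-1,1.8,4.3,0,0,0,-2.2],[-1,1.8,4.3,0,0,0,-2.2],[-1,1.8,4.3,0,0,0,-2.0],[-1,1.8,4.3,0,0,0,-2.0]]
  ]
}}

```text
clock: 1.6
tool_pos: [0.5114, -0.0894, 0.2265]
orientation: [-90.0, 0.0, -0.1]
force: [0.4, 0.4, 0.0]
opening: 0.0005
```

>>> {"method": "step_arm", "body": {
  "rows": [
    [[-1,0.2,0,-4,0,0,0],[-1,0,0,-4,0,0,0],[-1,0,0,-4,0,0,0],[-1,0,0,-3,0,0,0],[-1,0,0,-2,0,0,0],[-1,0,0,-1.5,0,0,0],[-1,0,0,-1,0,0,0],[-1,0,0,0,0,0,0],[-1,0,0,0,0,0,0]]
  ]
}}

```text
clock: 2.72
tool_pos: [0.5138, -0.0909, 0.0322]
orientation: [-90.0, -0.1, -0.0]
force: [0.3, 0.0, -0.1]
opening: 0.0008
```

```bash
python3 - <<'E'
from h import *
p=np.load('p.npy')
s=ctrl.snapshot('side'); t=ctrl.snapshot('top')
a=cv2.resize(s[150:260,240:360],None,fx=4.5,fy=4.5,interpolation=cv2.INTER_CUBIC)
cv2.imwrite('pics/s1.png',a); print(ctrl.get_obs()['tool_pos'],ctrl.get_obs()['force'])
E
```

```text
[ 0.51378861 -0.09088897  0.03228684] [ 0.12310146 -0.30075959  0.37450662]
```

View pics/s1.png

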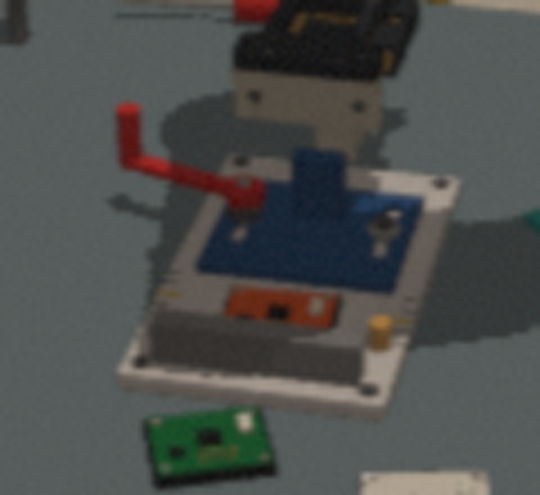

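The shut fingers stand behind the grip but look shifted towards -x in this view. I'll check that by projection.

```bash
python3 - <<'E'
from h import *
S=lambda P:((proj('side',P)-[240,150]+.5)*4.5).round()
print('finger at z=.09,.06,.04 left/right edges',S([[.5138+d,-.091+.02,z] for z in(.08,.06) for d in(.0095,-.0095)]))
print('grip top',S([[.5155+d,-.0415+.007,.058] for d in(.015,-.015)]))
E
```

```text
finger at z=.09,.06,.04 left/right edges [[316.  91.]
 [349.  95.]
 [316. 123.]
 [349. 126.]]
grip top [[289. 156.]
 [342. 162.]]
```

>>> {"method": "step_arm", "body": {
  "rows": [
    [[-1,0.2,0,-0.3,0,0,0],[-1,0,0.3,0,0,0,0],[-1,0,0.3,0,0,0,0],[-1,0,0.3,0,0,0,0],[-1,0,0.3,0,0,0,0],[-1,0,0,0,0,0,0]]
  ]
}}

```text
clock: 3.58
tool_pos: [0.5153, -0.0787, 0.0286]
orientation: [-90.0, -0.0, -0.0]
force: [-0.3, -0.2, -0.1]
opening: 0.0007
```

>>> {"method": "step_arm", "body": {
  "rows": [
    [[-1,0,0.2,0,0,0,0],[-1,0,0.2,0,0,0,0],[-1,0,0.2,0,0,0,0]]
  ]
}}

```text
clock: 3.95
tool_pos: [0.5153, -0.0729, 0.0286]
orientation: [-90.0, -0.0, -0.1]
force: [0.1, 0.2, 0.3]
opening: 0.0006
```

>>> {"method": "step_arm", "body": {
  "rows": [
    [[-1,0,0.2,0,0,0,0],[-1,0,0.2,0,0,0,0],[-1,0,0.2,0,0,0,0]]
  ]
}}

```text
clock: 4.32
tool_pos: [0.5153, -0.0668, 0.0286]
orientation: [-90.0, 0.0, -0.1]
force: [-0.1, -1.7, -0.4]
opening: 0.0006
```

>>> {"method": "step_arm", "body": {
  "rows": [
    [[-1,0,0.2,0,0,0,0],[-1,0,0.2,0,0,0,0],[-1,0,0.2,0,0,0,0]]
  ]
}}

```text
clock: 4.7
tool_pos: [0.5152, -0.0609, 0.0285]
orientation: [-90.0, 0.0, -0.1]
force: [-0.4, -0.7, -0.1]
opening: 0.0001
```

>>> {"method": "step_arm", "body": {
  "rows": [
    [[-1,0,0.15,0,0,0,0],[-1,0,0.15,0,0,0,0]]
  ]
}}

```text
clock: 4.95
tool_pos: [0.5152, -0.0579, 0.0285]
orientation: [-90.0, 0.0, -0.1]
force: [0.2, -0.5, 0.9]
opening: 0.0006
```

>>> {"method": "step_arm", "body": {
  "rows": [
    [[-1,0,0.1,0,0,0,0],[-1,0,0.1,0,0,0,0],[-1,0,0.1,0,0,0,0]]
  ]
}}

```text
clock: 5.32
tool_pos: [0.5153, -0.0549, 0.0286]
orientation: [-90.0, -0.0, -0.1]
force: [0.0, -2.5, -0.3]
opening: 0.0005
```

>>> {"method": "step_arm", "body": {
  "rows": [
    [[-1,0,0.1,0,0,0,0],[-1,0,0.1,0,0,0,0]]
  ]
}}

```text
clock: 5.58
tool_pos: [0.5152, -0.0529, 0.0285]
orientation: [-90.0, 0.0, -0.1]
force: [0.5, -2.7, -0.0]
opening: 0.0007
```

>>> {"method": "step_arm", "body": {
  "rows": [
    [[-1,0,0.1,0,0,0,0],[-1,0,0.1,0,0,0,0],[-1,0,0,0,0,0,0]]
  ]
}}

```text
clock: 5.95
tool_pos: [0.5153, -0.0509, 0.0286]
orientation: [-90.0, -0.0, -0.1]
force: [-0.6, -1.3, -0.5]
opening: 0.0004
```

```bash
python3 - <<'E'
from h import *
s=ctrl.snapshot('side'); t=ctrl.snapshot('top')
a=cv2.resize(s[180:250,255:355],None,fx=6,fy=6,interpolation=cv2.INTER_CUBIC)
cv2.imwrite('pics/s2.png',a); print(ctrl.get_obs()['tool_pos'],ctrl.get_obs()['force'])
E
```

```text
[ 0.51528633 -0.05087832  0.02855006] [-0.11872232 -1.5459085   0.10326188]
```

View pics/s2.png

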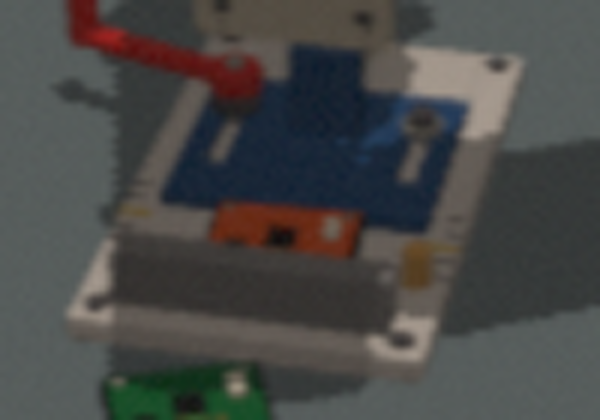

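The jaw now touches the board. Its front edge runs (165,200)–(435,230), a few mm short of the yellow lines at (138,211) and (438,247). I'll go on in fine steps.

>>> {"method": "step_arm", "body": {
  "rows": [
    [[-1,0,0.07,0,0,0,0],[-1,0,0.07,0,0,0,0],[-1,0,0.06,0,0,0,0]]
  ]
}}

```text
clock: 6.42
tool_pos: [0.5153, -0.049, 0.0286]
orientation: [-90.0, -0.0, -0.1]
force: [-0.3, -1.6, -0.5]
opening: 0.0005
```

>>> {"method": "step_arm", "body": {
  "rows": [
    [[-1,0,0.05,0,0,0,0],[-1,0,0.05,0,0,0,0]]
  ]
}}

```text
clock: 6.68
tool_pos: [0.5152, -0.0479, 0.0285]
orientation: [-90.0, 0.0, -0.1]
force: [-0.1, -1.7, -0.0]
opening: 0.0002
```

>>> {"method": "step_arm", "body": {
  "rows": [
    [[-1,0,0.05,0,0,0,0],[-1,0,0,0,0,0,0]]
  ]
}}

```text
clock: 6.92
tool_pos: [0.5152, -0.0474, 0.0285]
orientation: [-90.0, 0.0, -0.1]
force: [-0.9, -1.4, -0.1]
opening: 0.0
```

>>> {"method": "step_arm", "body": {
  "rows": [
    [[-1,0,0.05,0,0,0,0],[-1,0,0,0,0,0,0]]
  ]
}}

```text
clock: 7.18
tool_pos: [0.5152, -0.0469, 0.0285]
orientation: [-90.0, 0.0, -0.1]
force: [-0.1, -1.4, -0.7]
opening: 0.0004
```

>>> {"method": "step_arm", "body": {
  "rows": [
    [[-1,0,0.03,0,0,0,0],[-1,0,0.02,0,0,0,0]]
  ]
}}

```text
clock: 7.42
tool_pos: [0.5152, -0.0465, 0.0285]
orientation: [-90.0, 0.0, -0.1]
force: [-0.0, -1.1, -0.1]
opening: 0.0003
```

>>> {"method": "step_arm", "body": {
  "rows": [
    [[-1,0,0.03,0,0,0,0],[-1,0,0,0,0,0,0]]
  ]
}}

```text
clock: 7.68
tool_pos: [0.5153, -0.0461, 0.0286]
orientation: [-90.0, -0.0, -0.1]
force: [0.2, -1.9, -1.1]
opening: 0.0005
```

>>> {"method": "step_arm", "body": {
  "rows": [
    [[-1,0,0.03,0,0,0,0],[-1,0,0,0,0,0,0]]
  ]
}}

```text
clock: 7.92
tool_pos: [0.5153, -0.0458, 0.0286]
orientation: [-90.0, -0.0, -0.1]
force: [0.3, -1.4, -0.2]
opening: 0.0005
```

>>> {"method": "step_arm", "body": {
  "rows": [
    [[-1,0,0.03,0,0,0,0],[-1,0,0,0,0,0,0]]
  ]
}}

```text
clock: 8.18
tool_pos: [0.5153, -0.0455, 0.0286]
orientation: [-90.0, -0.0, -0.1]
force: [-0.4, -1.7, -0.1]
opening: 0.0005
```

>>> {"method": "step_arm", "body": {
  "rows": [
    [[-1,0,0.03,0,0,0,0],[-1,0,0.02,0,0,0,0]]
  ]
}}

```text
clock: 8.43
tool_pos: [0.5153, -0.0451, 0.0286]
orientation: [-90.0, -0.0, -0.1]
force: [-0.4, -2.2, 0.1]
opening: 0.0002
```

>>> {"method": "step_arm", "body": {
  "rows": [
    [[-1,0,0.02,0,0,0,0],[-1,0,0.02,0,0,0,0]]
  ]
}}

```text
clock: 8.68
tool_pos: [0.5153, -0.0447, 0.0286]
orientation: [-90.0, 0.0, -0.1]
force: [0.5, -2.7, -0.7]
opening: 0.0007
```

>>> {"method": "step_arm", "body": {
  "rows": [
    [[-1,0,0.02,0,0,0,0],[-1,0,0,0,0,0,0]]
  ]
}}

```text
clock: 8.93
tool_pos: [0.5153, -0.0444, 0.0286]
orientation: [-90.0, 0.0, -0.1]
force: [0.2, -1.7, 0.3]
opening: 0.0003
```

>>> {"method": "step_arm", "body": {
  "rows": [
    [[-1,0,0.02,0,0,0,0],[-1,0,0,0,0,0,0]]
  ]
}}

```text
clock: 9.18
tool_pos: [0.5153, -0.0443, 0.0285]
orientation: [-90.0, 0.0, -0.1]
force: [1.0, -2.1, -0.1]
opening: 0.0004
```

>>> {"method": "step_arm", "body": {
  "rows": [
    [[-1,0,0.02,0,0,0,0],[-1,0,0.02,0,0,0,0]]
  ]
}}

```text
clock: 9.43
tool_pos: [0.5153, -0.0439, 0.0286]
orientation: [-90.0, 0.0, -0.1]
force: [0.8, -1.3, -0.3]
opening: 0.0005
```

>>> {"method": "step_arm", "body": {
  "rows": [
    [[-1,0,0.02,0,0,0,0],[-1,0,0.02,0,0,0,0]]
  ]
}}

```text
clock: 9.68
tool_pos: [0.5152, -0.0436, 0.0286]
orientation: [-90.0, 0.0, -0.1]
force: [0.4, -3.7, -0.0]
opening: 0.0005
```

```bash
python3 - <<'E'
from h import *
s=ctrl.snapshot('side')
a=cv2.resize(s[180:250,255:355],None,fx=8,fy=8,interpolation=cv2.INTER_CUBIC)
cv2.imwrite('pics/s3.png',a); print(ctrl.get_obs()['tool_pos'],ctrl.get_obs()['force'])
E
```

```text
[ 0.51519558 -0.04362859  0.0285658 ] [-0.32077684 -3.29145337 -0.82478073]
```

View pics/s3.png

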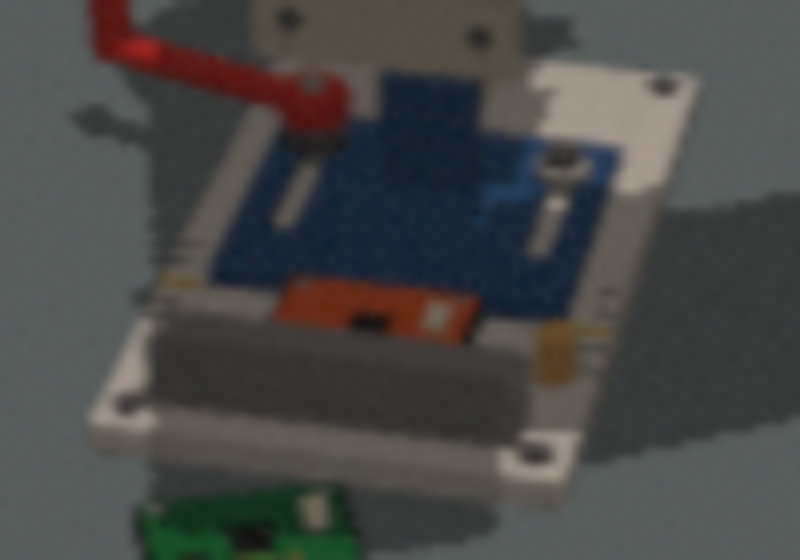

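The front edge, (215,281)–(573,318), is now almost level with the yellow lines at (178,282) and (597,329). The force has begun to rise, so I continue gently.

>>> {"method": "step_arm", "body": {
  "rows": [
    [[-1,0,0.02,0,0,0,0],[-1,0,0,0,0,0,0]]
  ]
}}

```text
clock: 9.98
tool_pos: [0.5152, -0.0435, 0.0286]
orientation: [-90.0, 0.0, -0.1]
force: [-0.7, -4.3, 0.4]
opening: 0.0003
```

>>> {"method": "step_arm", "body": {
  "rows": [
    [[-1,0,0.02,0,0,0,0],[-1,0,0,0,0,0,0]]
  ]
}}

```text
clock: 10.22
tool_pos: [0.5151, -0.0434, 0.0286]
orientation: [-90.0, 0.0, -0.1]
force: [-0.4, -5.4, 2.2]
opening: 0.0005
```

>>> {"method": "step_arm", "body": {
  "rows": [
    [[-1,0,0.02,0,0,0,0],[-1,0,0.02,0,0,0,0],[-1,0,0,0,0,0,0]]
  ]
}}

```text
clock: 10.6
tool_pos: [0.5151, -0.0433, 0.0287]
orientation: [-90.0, 0.0, -0.1]
force: [-0.5, -8.5, 2.4]
opening: 0.0003
```

>>> {"method": "step_arm", "body": {
  "rows": [
    [[-1,0,0.02,0,0,0,0],[-1,0,0,0,0,0,0]]
  ]
}}

```text
clock: 10.85
tool_pos: [0.5151, -0.0432, 0.0288]
orientation: [-90.0, 0.0, -0.1]
force: [-0.1, -7.5, 3.9]
opening: 0.0005
```

>>> {"method": "step_arm", "body": {
  "rows": [
    [[-1,0,0.02,0,0,0,0],[-1,0,0.01,0,0,0,0],[-1,0,0,0,0,0,0]]
  ]
}}

```text
clock: 11.22
tool_pos: [0.5151, -0.0431, 0.0289]
orientation: [-90.1, 0.0, -0.1]
force: [-0.2, -9.3, 3.5]
opening: 0.0004
```

```bash
python3 - <<'E'
from plant import ctrl
for i in range(4):
    print(ctrl.get_obs()['force'].round(1)); ctrl.snapshot('side')
E
```

```text
[-0.2 -9.3  3.5]
[ -0.9 -10.2   3.2]
[ 0.7 -9.4  2.6]
[-1.1 -9.1  4.7]
```

>>> {"method": "step_arm", "body": {
  "rows": [
    [[-1,0,0.02,0,0,0,0],[-1,0,0.02,0,0,0,0],[-1,0,0,0,0,0,0],[-1,0,0,0,0,0,0]]
  ]
}}

```text
clock: 11.92
tool_pos: [0.515, -0.0429, 0.029]
orientation: [-90.1, 0.0, -0.1]
force: [-0.7, -12.3, 5.3]
opening: 0.0007
```

```bash
python3 - <<'E'
from plant import ctrl
import numpy as np
print(np.mean([(ctrl.snapshot('side'),ctrl.get_obs()['force'])[1] for i in range(6)],0).round(1),ctrl.get_obs()['tool_pos'])
E
```

```text
[ -0.2 -11.8   4.9] [ 0.51503013 -0.04296143  0.02897828]
```

About 11.8 N on the tool less about 2 N of friction leaves about 10 N on the board. I'll hold briefly, then back off.

>>> {"method": "step_arm", "body": {
  "rows": [
    [[-1,0,0.01,0,0,0,0],[-1,0,0,0,0,0,0],[-1,0,0,0,0,0,0],[-1,0,0,0,0,0,0],[-1,0,-0.05,0,0,0,0],[-1,0,-0.1,0,0,0,0],[-1,0,-0.5,0,0,0,0],[-1,0,-1.0,0,0,0,0],[-1,0,0,3,0,0,0],[-1,0,0,5,0,0,0],[-1,0,0,4,0,0,0],[-1,0,0,0,0,0,0]]
  ]
}}

```text
clock: 13.72
tool_pos: [0.5176, -0.058, 0.152]
orientation: [-89.9, -0.4, -0.0]
force: [-0.3, -0.4, 0.5]
opening: 0.0005
```

```bash
python3 - <<'E'
from h import *
s=ctrl.snapshot('side'); t=ctrl.snapshot('top')
cv2.imwrite('pics/t4raw.png',t)
a=cv2.resize(s[165:255,255:355],None,fx=6,fy=6,interpolation=cv2.INTER_CUBIC)
b=cv2.resize(t[135:215,245:365],None,fx=5,fy=5,interpolation=cv2.INTER_CUBIC)
cv2.imwrite('pics/s4.png',a); print(ctrl.get_obs()['tool_pos'],ctrl.get_obs()['force'])
E
```

```text
[ 0.51523905 -0.05823118  0.14866845] [ 0.23317975 -0.02052168 -0.75077208]
```

View pics/s4.png

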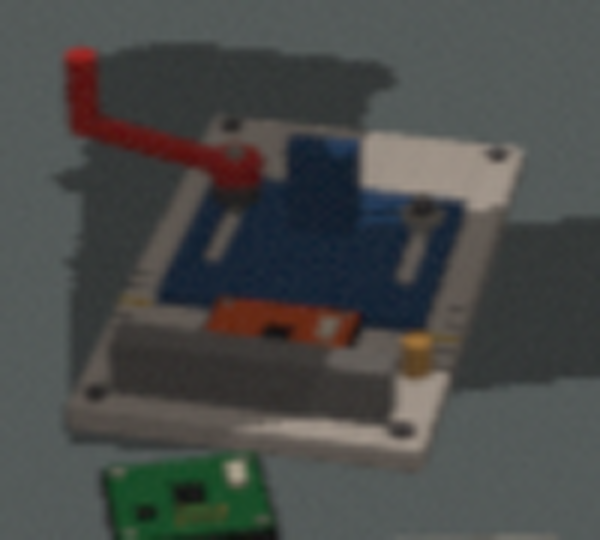

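The jaw front now lies at the yellow lines, (125,300) and (455,338), and the board is against the fixed jaw. The peg tip is at (82,53). Next I move over the peg with the fingers part open along the tangent.

>>> {"method": "step_arm", "body": {
  "rows": [
    [[-0.15,2.8,0.2,0,0,0,-4],[-0.15,2.8,0.2,0,0,0,-4],[-0.15,2.8,0.2,0,0,0,-4],[-0.15,2.8,0.1,0,0,0,-4],[-0.15,0,0,0,0,0,0],[-0.15,0,0,0,0,0,0]]
  ]
}}

```text
clock: 14.58
tool_pos: [0.6261, -0.0514, 0.1468]
orientation: [-90.1, 0.2, -16.0]
force: [-0.6, -0.8, -0.2]
opening: 0.037
```

```bash
python3 - <<'E'
from h import *
o=ctrl.get_obs(); print(o['tool_pos'],o['orientation'],o['opening'],o['force'],o['joint_pos'])
t=ctrl.snapshot('side')
cv2.imwrite('pics/s5.png',cv2.resize(t[130:230,230:350],None,fx=6,fy=6,interpolation=cv2.INTER_CUBIC))
P=o['tool_pos'];print((proj('side',[P,[.6274,-.051,.069]])-[230,130]+.5)*6)
E
```

```text
[ 0.62613997 -0.05136732  0.14684436] [-90.06020763   0.16023906 -16.03699933] 0.037038557358629466 [-0.60872607 -0.76406434 -0.16835744] [ 1.30700022e+01  1.97138233e+01 -1.14882077e+01 -2.95758327e-02
 -5.89672627e+01 -1.19091633e+02]
[[223.5442647   94.86198676]
 [229.83777265 262.46770606]]
```

View pics/s5.png

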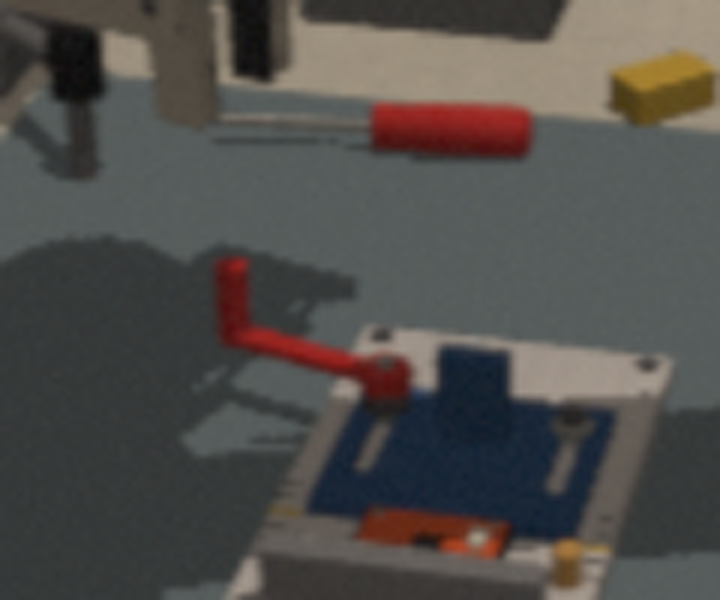

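The finger tips, (187,122) and (255,78), straddle the peg tip at (232,262), and the projections agree. I'll descend.

>>> {"method": "step_arm", "body": {
  "rows": [
    [[-0.15,0.1,0,-3,0,0,0],[-0.15,0,0,-3,0,0,0],[-0.15,0,0,-2,0,0,0],[-0.15,0,0,-1,0,0,0],[-0.15,0,0,-0.8,0,0,0],[-0.15,0,0,0,0,0,0],[-0.15,0,0,0,0,0,0]]
  ]
}}

```text
clock: 15.5
tool_pos: [0.6287, -0.0511, 0.0513]
orientation: [-90.0, -0.1, -16.0]
force: [-0.5, -0.3, -0.3]
opening: 0.0371
```

```bash
python3 - <<'E'
from h import *
o=ctrl.get_obs(); print(o['tool_pos'],o['force'])
# path: axis, TCP offset g=pad gap lead when pushing (pad face 18.5, peg r 7 -> TCP leads by 11.5 mm)
p=np.load('p.npy'); ax=p[:2]+[.040,-.035]; print(ax)
for th in np.arange(.3,1.45,.1):
    e=np.array([np.cos(th),-np.sin(th)]); tt=np.array([-np.sin(th),-np.cos(th)])
    print(round(th,2),(ax+.075*e+.0115*tt).round(4),np.degrees(-th).round(1))
E
```

```text
[ 0.62872938 -0.05111214  0.05131658] [-0.48425983 -0.26723752 -0.28048978]
[ 0.5554325  -0.02933142]
0.3 [ 0.6237 -0.0625] -17.2
0.4 [ 0.62   -0.0691] -22.9
0.5 [ 0.6157 -0.0754] -28.6
0.6 [ 0.6108 -0.0812] -34.4
0.7 [ 0.6054 -0.0864] -40.1
0.8 [ 0.5994 -0.0911] -45.8
0.9 [ 0.593  -0.0952] -51.6
1.0 [ 0.5863 -0.0987] -57.3
1.1 [ 0.5792 -0.1014] -63.0
1.2 [ 0.5719 -0.1034] -68.8
1.3 [ 0.5644 -0.1047] -74.5
1.4 [ 0.5568 -0.1052] -80.2
```

>>> {"method": "step_arm", "body": {
  "rows": [
    [[-0.15,-0.25,-0.6,-0.3,0,0,0],[-0.15,-0.25,-0.6,0,0,0,-1],[-0.15,-0.19,-0.33,0,0,0,-2.9],[-0.15,-0.19,-0.33,0,0,0,-2.9],[-0.15,-0.21,-0.32,0,0,0,-2.9],[-0.15,-0.21,-0.32,0,0,0,-2.9],[-0.15,0,0,0,0,0,0]]
  ]
}}

```text
clock: 16.38
tool_pos: [0.6151, -0.0765, 0.0477]
orientation: [-90.0, -0.0, -28.7]
force: [0.2, 0.5, 0.3]
opening: 0.0372
```

>>> {"method": "step_arm", "body": {
  "rows": [
    [[-0.15,-0.24,-0.29,0,0,0,-2.9],[-0.15,-0.24,-0.29,0,0,0,-2.9],[-0.15,-0.27,-0.26,0,0,0,-2.9],[-0.15,-0.27,-0.26,0,0,0,-2.9]]
  ]
}}

```text
clock: 16.88
tool_pos: [0.6052, -0.0869, 0.0477]
orientation: [-90.0, -0.0, -40.3]
force: [-0.5, 2.9, -0.2]
opening: 0.0373
```

```bash
python3 - <<'E'
from h import *
o=ctrl.get_obs(); print(o['tool_pos'],o['force'])
t=ctrl.snapshot('side')
cv2.imwrite('pics/s6.png',cv2.resize(t[130:240,250:350],None,fx=5,fy=5,interpolation=cv2.INTER_CUBIC))
E
```

```text
[ 0.60517032 -0.0869253   0.04766884] [-0.50125533  2.93376541 -0.22176486]
```

View pics/s6.png

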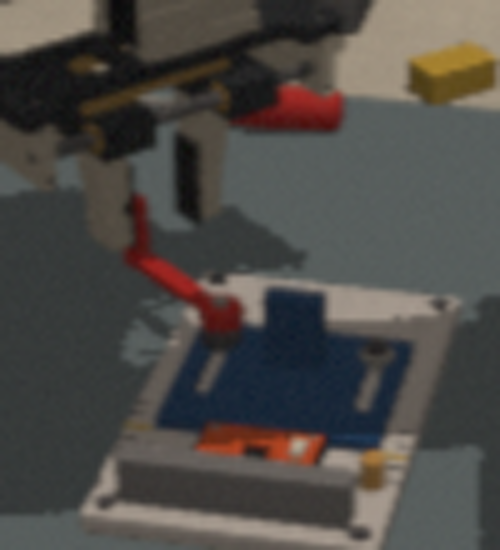

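The lever is swinging with the near finger behind the peg at (138,225), and the force is about 3 N. The jaw and board have not moved. I'll continue.

>>> {"method": "step_arm", "body": {
  "rows": [
    [[-0.15,-0.3,-0.24,0,0,0,-2.9],[-0.15,-0.3,-0.24,0,0,0,-2.9],[-0.15,-0.32,-0.2,0,0,0,-2.9],[-0.15,-0.32,-0.2,0,0,0,-2.9],[-0.15,-0.34,-0.17,0,0,0,-2.9],[-0.15,-0.34,-0.17,0,0,0,-2.9]]
  ]
}}

```text
clock: 17.68
tool_pos: [0.5863, -0.0991, 0.0477]
orientation: [-89.9, -0.0, -57.6]
force: [1.4, 3.4, -1.0]
opening: 0.037
```

>>> {"method": "step_arm", "body": {
  "rows": [
    [[-0.15,-0.36,-0.13,0,0,0,-2.8],[-0.15,-0.36,-0.13,0,0,0,-2.8],[-0.15,-0.37,-0.1,0,0,0,-2.8],[-0.15,-0.37,-0.1,0,0,0,-2.8]]
  ]
}}

```text
clock: 18.18
tool_pos: [0.572, -0.1038, 0.0478]
orientation: [-89.9, -0.0, -68.8]
force: [2.1, 2.5, -1.4]
opening: 0.0374
```

>>> {"method": "step_arm", "body": {
  "rows": [
    [[-0.15,-0.38,-0.07,0,0,0,-2.8],[-0.15,-0.38,-0.06,0,0,0,-2.8]]
  ]
}}

```text
clock: 18.42
tool_pos: [0.5646, -0.1051, 0.0478]
orientation: [-89.9, -0.0, -74.4]
force: [3.4, 2.3, -2.3]
opening: 0.0372
```

>>> {"method": "step_arm", "body": {
  "rows": [
    [[-0.15,-0.3,-0.02,0,0,0,-2],[-0.15,-0.3,-0.02,0,0,0,-2],[-0.15,0,0,0,0,0,0]]
  ]
}}

```text
clock: 18.8
tool_pos: [0.5592, -0.1146, 0.0476]
orientation: [-89.8, 1.3, -77.7]
force: [2.2, 2.6, 0.5]
opening: 0.0374
```

>>> {"method": "step_arm", "body": {
  "rows": [
    [[-0.15,-0.15,0,0,0,0,0],[-0.15,0,0,0,0,0,0]]
  ]
}}

```text
clock: 19.05
tool_pos: [0.5591, -0.1145, 0.0477]
orientation: [-89.7, 1.2, -77.6]
force: [7.9, -0.2, -2.7]
opening: 0.0372
```

>>> {"method": "step_arm", "body": {
  "rows": [
    [[-0.15,-0.1,0,0,0,0,0],[-0.15,0,0,0,0,0,0]]
  ]
}}

```text
clock: 19.3
tool_pos: [0.559, -0.1145, 0.0478]
orientation: [-89.6, 1.2, -77.6]
force: [9.8, -1.7, -4.3]
opening: 0.0374
```

```bash
python3 - <<'E'
from h import *
o=ctrl.get_obs(); 
for k in('tool_pos','orientation','joint_pos','qvel','force','moment'): print(k,o[k].round(2 if k!='tool_pos' else 4))
t=ctrl.snapshot('side'); cv2.imwrite('pics/s7.png',cv2.resize(t[130:240,250:350],None,fx=5,fy=5,interpolation=cv2.INTER_CUBIC))
p=np.load('p.npy'); ax=p[:2]+[.040,-.035]
K=lambda P:((proj('side',P)-[250,130]+.5)*5).round()
for th in (1.2,1.3,1.4): print(th,K([[ax[0]+.075*np.cos(th),ax[1]-.075*np.sin(th),z] for z in(.069,.04)]).tolist())
E
```

```text
tool_pos [ 0.559  -0.1145  0.0478]
orientation [-89.58   1.17 -77.63]
joint_pos [   7.21   21.12  -24.29   -1.72  -44.28 -173.62]
qvel [-0.03  0.18  0.08  0.03 -0.15 -0.03]
force [ 9.81 -1.7  -4.26]
moment [-0.81 -3.58 -0.26]
1.2 [[201.0, 184.0], [202.0, 233.0]]
1.3 [[215.0, 183.0], [217.0, 232.0]]
1.4 [[230.0, 183.0], [231.0, 232.0]]
```

View pics/s7.png

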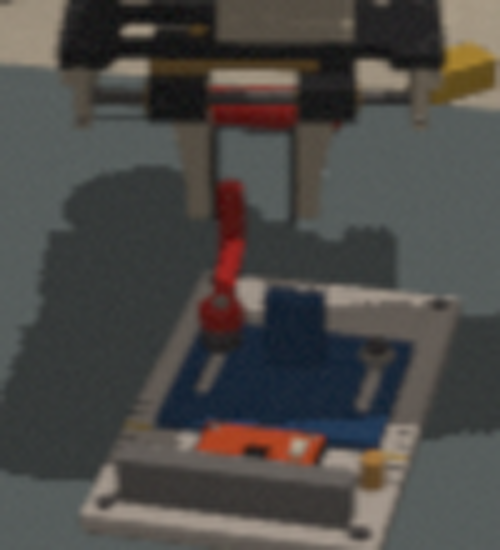

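The peg tip at (231,184) matches the projection for 1.4 rad, but joint 6 has reached its range limit. I'll turn the tool back and push once more to confirm the stop.

>>> {"method": "step_arm", "body": {
  "rows": [
    [[-0.15,0.3,0,0,0,0,6],[-0.15,0,0,0,0,0,6],[-0.15,0,0,0,0,0,6],[-0.15,0,0,0,0,0,0]]
  ]
}}

```text
clock: 19.85
tool_pos: [0.5612, -0.1145, 0.0479]
orientation: [-89.7, 1.1, -59.5]
force: [6.5, -0.8, 0.4]
opening: 0.0376
```

```bash
python3 - <<'E'
from h import *
o=ctrl.get_obs(); 
for k in('tool_pos','orientation','joint_pos','force'): print(k,o[k].round(2 if k!='tool_pos' else 4))
E
```

```text
tool_pos [ 0.5612 -0.1145  0.0479]
orientation [-89.7    1.13 -59.54]
joint_pos [   7.21   21.5   -23.66   -1.64  -45.02 -155.6 ]
force [ 6.45 -0.76  0.4 ]
```

>>> {"method": "step_arm", "body": {
  "rows": [
    [[-0.15,0.3,0,0,0,0,0],[-0.15,0,0.8,0,0,0,0],[-0.15,-0.2,0,0,0,0,0],[-0.15,-0.2,0,0,0,0,0],[-0.15,0,0,0,0,0,0]]
  ]
}}

```text
clock: 20.48
tool_pos: [0.5577, -0.1061, 0.0472]
orientation: [-89.9, 1.3, -59.7]
force: [-0.1, 0.1, 0.0]
opening: 0.0374
```

>>> {"method": "step_arm", "body": {
  "rows": [
    [[-0.15,-0.15,0,0,0,0,0],[-0.15,0,0,0,0,0,0]]
  ]
}}

```text
clock: 20.72
tool_pos: [0.5566, -0.1061, 0.0472]
orientation: [-89.8, 1.3, -59.7]
force: [-0.6, 0.3, -0.6]
opening: 0.037
```

>>> {"method": "step_arm", "body": {
  "rows": [
    [[-0.15,-0.1,0,0,0,0,0],[-0.15,0,0,0,0,0,0]]
  ]
}}

```text
clock: 20.98
tool_pos: [0.5563, -0.106, 0.0474]
orientation: [-89.8, 1.2, -59.7]
force: [2.1, -0.0, -1.4]
opening: 0.0374
```

>>> {"method": "step_arm", "body": {
  "rows": [
    [[-0.15,-0.1,0,0,0,0,0],[-0.15,0,0,0,0,0,0]]
  ]
}}

```text
clock: 21.22
tool_pos: [0.5562, -0.1059, 0.0475]
orientation: [-89.7, 1.2, -59.7]
force: [6.3, 0.2, -2.8]
opening: 0.0374
```

>>> {"method": "step_arm", "body": {
  "rows": [
    [[-0.15,-0.1,0,0,0,0,0],[-0.15,0,0,0,0,0,0]]
  ]
}}

```text
clock: 21.48
tool_pos: [0.556, -0.1058, 0.0477]
orientation: [-89.6, 1.2, -59.7]
force: [7.4, 0.4, -3.6]
opening: 0.0375
```

>>> {"method": "step_arm", "body": {
  "rows": [
    [[-0.15,-0.1,0,0,0,0,0],[-0.15,0,0,0,0,0,0]]
  ]
}}

```text
clock: 21.72
tool_pos: [0.5558, -0.1056, 0.0479]
orientation: [-89.6, 1.1, -59.6]
force: [10.0, 0.0, -5.3]
opening: 0.0371
```

>>> {"method": "step_arm", "body": {
  "rows": [
    [[-0.15,-0.1,0,0,0,0,0],[-0.15,-0.1,0,0,0,0,0],[-0.15,0,0,0,0,0,0]]
  ]
}}

```text
clock: 22.1
tool_pos: [0.5556, -0.1053, 0.0482]
orientation: [-89.4, 1.0, -59.6]
force: [13.1, 0.8, -7.6]
opening: 0.0373
```

>>> {"method": "step_arm", "body": {
  "rows": [
    [[-0.15,-0.1,0,0,0,0,0],[-0.15,0,0,0,0,0,0],[-0.15,0,0,0,0,0,0]]
  ]
}}

```text
clock: 22.48
tool_pos: [0.5554, -0.1051, 0.0484]
orientation: [-89.3, 1.0, -59.6]
force: [15.1, 2.2, -8.9]
opening: 0.0375
```

>>> {"method": "step_arm", "body": {
  "rows": [
    [[-0.15,0.5,0,0,0,0,0],[-0.15,0.8,0,0,0,0,0],[-0.15,0,0,0,0,0,0],[-0.15,0,0,2,0,0,0],[-0.15,0,0,4,0,0,0],[-0.15,0,0,5,0,0,0],[-0.15,0,-5,4,0,0,5],[-0.15,0,-5,0,0,0,5],[-0.15,0,-5,0,0,0,5],[-0.15,0,-5,0,0,0,5],[-0.15,0,0,0,0,0,0]]
  ]
}}

```text
clock: 23.85
tool_pos: [0.5612, -0.3078, 0.1952]
orientation: [-89.9, 1.4, -39.9]
force: [-0.1, 1.1, -0.4]
opening: 0.0375
```

```bash
python3 - <<'E'
from h import *
o=ctrl.get_obs(); print(o['tool_pos'],o['force'],o['joint_pos'])
t=ctrl.snapshot('top'); s=ctrl.snapshot('side')
t0=cv2.imread('pics/top0.png')
f=lambda i,y,x,w,h,k:cv2.resize(i[y:y+h,x:x+w],None,fx=k,fy=k,interpolation=cv2.INTER_CUBIC)
a=f(s,160,255,100,90,4); b=f(t,140,255,100,75,4); b=cv2.copyMakeBorder(b,0,a.shape[0]-b.shape[0],0,0,0)
cv2.imwrite('pics/f.png',np.hstack([a,b]))
p=np.load('p.npy'); ax=p[:2]+[.040,-.035]
for th in (1.2,1.3,1.4):
  P=[[ax[0]+.075*np.cos(th),ax[1]-.075*np.sin(th),.069]]
  print(th,((proj('side',P)-[255,160]+.5)*4).round(),((proj('top',P)-[255,140]+.5)*4+[400,0]).round())
E
```

```text
[ 0.56122976 -0.30783694  0.19516621] [-0.05247597  1.12970714 -0.41004307] [ -11.75656923   19.28434657   -5.06699958   -0.78403493  -66.82933432
 -117.78838054]
1.2 [[141.  27.]] [[782.  80.]]
1.3 [[152.  26.]] [[785.  89.]]
1.4 [[164.  26.]] [[787.  98.]]
```

View pics/f.png

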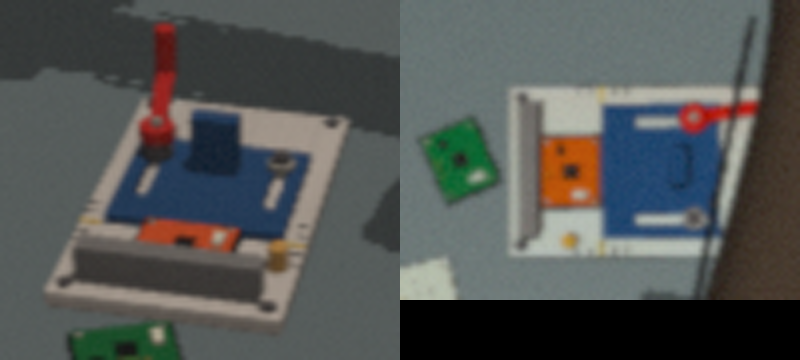

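The peg tip in the side view at (165,27) matches 1.4 rad. In the top view the jaw's front edge (x≈603) is level with the yellow marks (x≈601). The board at (571,172) is square between the jaws, and the spacer and spare board have not moved. The robot is clear, so I'm handing in.

```bash
python3 -c "
from plant import ctrl
print(ctrl.close_job())"
```

```text
the job is handed in; nothing more can be done
None
```

The orange board is clamped in the holder and the job is handed in, at about 24 s on the robot clock out of the 56 s allowed.

**Pressing:** I pushed the blue jaw by its grip with the shut fingers, in fine steps, up to the yellow line. The tool then read about 12 N. Subtracting roughly 2 N of estimated friction leaves about 10 N on the board. I held this for about a second and then backed off.

**Locking:** I swung the red lever clockwise to its stop. There it hardly moved under a 15 N push. The peg's position in the side image matches 1.4 rad.

**Last checks:**
- **Jaw:** its front edge is level with the yellow lines, within about 1 mm in the image.
- **Board:** it sits square against the fixed jaw with no visible gap.
- **Other items:** the spacer and spare board look unmoved. I didn't recheck the driver, jar or test block in the last picture; the arm worked well away from them.
- **Robot:** it was clear of everything at hand-in.

**What went wrong:** near the end of the lever swing, joint 6 came right up to its range limit (-173.62°, limit -173.66°). The tool drifted about 9 mm along the peg before I turned it back and repeated the final push. No reading showed the limit being passed.

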